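Unlock the block cylinder and hold its piston rod part-drawn

TASK

I want to clip a setting ring into the groove of the piston rod in the small block cylinder on the bench. Swing its lock lever from the locked mark round to the middle of the three marks (60 degrees from locked), never on to the third mark, which opens the drain; then grip the rod by its head and draw it straight up, without wrenching it against its bore, until the groove turned in it has just come out of the top of the block, with the rest of the rod still in the bore. Finish while holding the rod there with the gripper, the lever still at the middle mark, and leave the other things on the bench where they are.

Things in the scene. Friction and masses are not known exactly. Their poses are not given: they have to be found in the camera images.
- cylinder: fixed bare aluminium block 64 (x) x 124 (y) x 80 mm high on a steel base plate 104 x 164 x 12 mm. Origin under the base plate's centre, z up; block's top face at z 92 mm, bore at x 0 y -28, lever pivot at x 0 y +20 mm. Three black index lines round the pivot on top, at 0 (locked), 60 (middle) and 110 degrees (drain); the handle's arm stands over the line it points to
- bore_mouth (a point): centre of the bore's mouth, on the block's top face. The bore is vertical, 19 mm wide and 76 mm deep
- lever (a joint): angle about the upright pivot, rad: 0 locked, 1.047 middle mark, 1.92 drain; grows anticlockwise from above. Stiff (0.12 N m), stays where left. At 0 the handle points to the cylinder's +y, and the forked keeper at the lever's other end straddles the rod's neck 2 mm above its collar and stops it rising; the keeper is clear of the collar from about 0.65 on. Starts at 0 to 0.2
- lever_pivot (a point): point on the lever's pivot axis at the height of the block's top face
- lever_knob (a point): centre of the lever's upright black grip, a round pin 18 mm in diameter and 50 mm high, 80 mm from the pivot axis and 40 mm above the block's top face; the lever's flat arm is right below the pin
- rod_head (a point): centre of the loose steel rod's round head, 26 mm in diameter, 40 mm high; z up along the rod. Rod 134 mm long, 0.25 to 0.5 kg, upright in the bore: head, neck 16 mm wide and 18 long, collar 34 mm wide and 8 thick whose underside (46 mm below this point) rests on the block's top at the start, shank 18 mm wide reaching 68 mm below the collar
- rod_groove (a point): centre of the groove turned in the rod's shank: 6 mm wide, 2 mm deep, 40 mm below the underside of the collar (86 mm below the centre of the head); inside the bore at the start
- union_nut: bystander: pale pipe union nut, 36 x 41 x 31 mm, loose beside the cylinder; origin at the centre of its underside
- bolt: bystander: hexagon bolt 69 mm long, 22 mm over the head, loose beside the cylinder; origin at the centre of its underside
- spanner: bystander: steel spanner 199 mm long, 10 mm high, loose behind the cylinder; origin at the centre of its underside
- coupon: bystander: flat steel test piece 45 x 60 x 13 mm, loose in front of the cylinder; origin at the centre of its underside
- coupling: bystander: brass coupling 46 mm long, 27 mm high, loose to the left of the cylinder; origin at the centre of its underside
There are look-alikes about, which are no part of the job. What is meant by the part that bears rod_head is not blue, and is the smaller of those in its own colour.

How it is judged (in metres and radians):
On the way:
1. the lever is at the middle mark while the rod is still down (value of joint lever between 0.907 and 1.187 rad and z of rod_head in the frame of bore_mouth below 0.052 m), for 0.2 s.
At the end, for the whole second after the job is handed in: lever at 60 degrees +-8; centre of the groove 0 to 15 mm above the block's top face (rod raised 40 to 55 mm), within 4 mm of the bore's axis, rod within 3.4 degrees of the bore's direction, at rest, in the fingers' grip (over 2 N) and not carried by the lever (value of joint lever between 0.907 and 1.187 rad and z of rod_groove in the frame of bore_mouth between 0 and 0.015 m and horizontal distance between rod_groove and bore_mouth below 0.004 m and angle between the z axis of rod_head and the z axis of cylinder, either way round below 0.06 rad and contact force between the fingers and rod above 2 N and contact force between lever and rod below 0.5 N and linear speed of rod below 0.02 m/s); the arm keeps its last pose, push and grip.
It fails at once if the lever went on towards the drain mark (beyond 1.6 rad) (value of joint lever above 1.6 rad).
It fails at once if the rod was wrenched against the bore (over 60 N) (contact force between rod and cylinder above 60 N).
It fails at once if the rod left the bore (z of rod_head in the frame of bore_mouth above 0.112 m).
It fails at once if a bystander was pushed away (over 25 mm) (distance of any of union_nut, bolt, spanner, coupon, coupling from where it was at the start of the episode above 0.025 m).
It also fails if it takes over 54 s, if anything falls off the work surface, if the arm or the gripper's body presses on something with over 40 N, if the wrist force passes 120 N, or if a joint passes its speed limit or range.

ROBOT

A 6-joint arm with a two-finger parallel gripper is mounted at the origin on a cart in front of the work surface, level with it; the furniture and walls round the work are solid. World frame = base frame: x ahead of the robot, y to its left, z up, the work surface at z = 0. Lengths are in mm, angles in rad, forces in N, time in s.
With the tool pointing down it reaches from about 350 to 775 mm from the base axis. Payload 7.3 kg.
Tool frame: the origin (TCP) lies between the finger pads; the fingertips stand 22 mm ahead of it and the grasp point (between the pads) lies 3 mm ahead of it; z points along the fingers, x is the direction in which the jaws open and shut, and the axes are right-handed (so a half turn about z gives the same grasp; the last joint's range is limited). The gripper opens to 92 mm and grips with 3 to 60 N. Pads are 19 mm wide; open, the fingers measure 130 mm over their backs; the gripper's body (75 mm by 190 mm) begins 47 mm behind the grasp point.
Start: joints at [0.964, 0.342, 1.524, -0, 1.275, -0.146], TCP at [233.437, 470.266, 248.741] pointing down, gripper open.
Joint ranges: [-2.53, 2.53], [-0.77, 2.02], [0.04, 2.7], [-1, 4.14], [0.28, 2.66], [-3.11, 3.11]. Speed limits (rad/s): [2.57, 2.57, 3.14, 3.14, 3.14, 3.14].

INTERFACE

Orientations are given as [roll, pitch, yaw] about the fixed x, y, z axes, in that order (R = Rz(yaw) Ry(pitch) Rx(roll)).
In Python, from plant import * gives the robot as it stands. The module is installed in compiled form; this text tells all that it offers.
- The arm moves only by the shell command python3 -m handwheel 'ROWS' [OPENING]. ROWS is a JSON object of lists of equal length, an entry for each row: "translation": the shift along the world's x, y, z in units of 15 cm (1.0 is 15 cm), a list of three; "twist": the turn about the world's z in units of 90 degrees (1.0 is 90 degrees). In form: {"translation": [[tx, ty, tz], ...], "twist": [twist, ...]}. A call has exactly 8 rows; each row shifts and turns the pose as measured when the row begins; what a row does not reach is not made up. A row lasts 1/8 s, in which the tool goes at most 62.5 mm and 10.7 degrees, less where a joint would pass 70% of its speed; a pose out of reach is approached as far as the arm can. A call with a number of a shift or a turn outside -1 to 1 is refused whole. A call with a gripper value outside its range is refused whole. OPENING is the closure in counts, from 0 (fully open) to 255 (shut), set as the call begins (- or left out, the last holds). The fingers move at their own pace and stop on an object; the grip force is fixed at half the most. Time passes only in rows, so rows that do not move let the fingers close, or fill a call up. It gives the time, the measured TCP pose, the force and the opening at its end, in the units of the state.
- get_obs(): the state, without advancing time (a new reading comes with each control period).
- capture(name): name is "scene" or "top" or "wrist"; returns a dict with "img" (384x512x3 uint8, red, green, blue), "vertical_fov" (degrees; the focal length in pixels is half the picture's height over the tangent of half this angle, whatever the lens; pixels are square), "cx", "cy" (the principal point, pixels), "world_from_camera" (4x4, takes a point from camera to world coordinates). Camera axes: x right, y up, looking along -z (the intrinsics and any distortion apply to the point x, -y, -z); pixel columns grow to the right and rows downward; lengths in mm; the calibration is good to about 2 mm. A picture is of the moment at which its call begins. There is no depth.
- close_job(): hands the job in, once; it reports no verdict.
Trained networks look in the newest picture that a camera, given by its name, has taken for a name from the list of things; names that differ only in an ending like _2 or _b are one class to them, and where a whole thing is asked for, a point or a joint stands for the part that bears it (a point fixed in the world has none). Each returns a list of dicts, best first, with "score" (0 to 1); they miss things now and then, are a little off and sometimes report something else, mostly with a low value. They report only what shows in the picture. A call takes as long as a camera call. They do not tell look-alikes from the thing itself.
- search_frame(camera, label): "position" ([x, y, z] in mm, in the coordinates of the camera as it stood for that picture, good to about 4 mm: the middle of the surface that is visible of it).
- spot_point(camera, label): "position" ([x, y, z] in mm, in the coordinates of the camera as it stood for that picture, good to about 4 mm: a listed point, or the origin of a listed thing).
The state is a dict: "time": time; "joint_positions": joint angles; "dq": joint speeds; "tau": joint torques, N m; "tool_pos": TCP position; "tcp_rot": TCP orientation; "contact_force": force on the tool from outside, world axes, zero at the start; "moment": the same for the moment, N m; "grip_width": finger opening in mm.
Only numpy, scipy, OpenCV 4.12 (cv2) and the standard library are available. Lean on these libraries where they do the work, as an engineer would, in place of code of your own. Each camera call takes 0.05 s, during which the arm holds its last target.

## Working session

There is one attempt and no reset: what is moved stays moved. The work goes in short steps, Python scripts to look and compute and a shell command to move; the robot and the scene stay as the last step left them, time stands still between calls to the robot, and variables do not carry over. Pictures are saved under pics/ and viewed, and the job is handed in when it is done.

```bash
mkdir -p pics; cat > h.py <<'E'
from plant import *
import numpy as np, cv2
def W(c,p): return (c["world_from_camera"]@np.r_[p,1])[:3]
def pix(c,w):
    p=np.linalg.inv(c["world_from_camera"])@np.r_[w,1]
    f=192/np.tan(np.radians(c["vertical_fov"]/2))
    return c["cx"]+f*p[0]/-p[2], c["cy"]+f*(-p[1])/-p[2]
E
python3 - <<'E'
from h import *
o=get_obs();print({k:np.round(v,3) for k,v in o.items()})
for n in ["scene","top"]:
    c=capture(n);cv2.imwrite(f"pics/{n}0.png",c["img"][:,:,::-1])
    print(n,c["vertical_fov"],c["cx"],c["cy"],[k for k in c])
    for l in ["cylinder","bore_mouth","lever_pivot","lever_knob","rod_head","union_nut","bolt","spanner","coupon","coupling"]:
        for d in spot_point(n,l): 
            w=W(c,d["position"]);print(l,round(d["score"],2),np.round(w),np.round(pix(c,w)))
E
```

```text
{'time': np.float64(0.0), 'joint_positions': array([ 0.964,  0.343,  1.525, -0.   ,  1.275, -0.146]), 'dq': array([-0.   ,  0.001,  0.001, -0.   , -0.   ,  0.001]), 'tau': array([ 1.0000e-03, -4.3125e+01, -2.4422e+01,  7.2000e-02,  5.6000e-02,
       -0.0000e+00]), 'tool_pos': array([233.211, 469.951, 248.055]), 'tcp_rot': array([-3.141e+00,  2.000e-03,  1.110e+00]), 'contact_force': array([-0.331,  0.102,  0.52 ]), 'moment': array([0.016, 0.013, 0.05 ]), 'grip_width': np.float64(91.758)}
scene 42.6287791953327 259.65304856092735 191.34042162190877 ['img', 'vertical_fov', 'cx', 'cy', 'world_from_camera']
cylinder 0.75 [ 604. -109.    0.] [283. 248.]
bore_mouth 0.59 [ 595. -135.   94.] [286. 226.]
bore_mouth 0.26 [613. -95.  95.] [285. 211.]
bore_mouth 0.15 [ 558. -244.   -4.] [295. 299.]
lever_pivot 0.89 [613. -93.  94.] [284. 211.]
lever_knob 0.4 [ 596. -134.  136.] [287. 210.]
lever_knob 0.22 [480. -96.   1.] [230. 263.]
rod_head 0.72 [580.  74. 157.] [237. 152.]
rod_head 0.68 [ 598. -135.  138.] [288. 209.]
rod_head 0.61 [ 487. -240.  115.] [263. 270.]
union_nut 0.92 [ 483. -164. 
[... 368 characters left out ...]
 'cy', 'world_from_camera']
cylinder 0.85 [ 602. -109.    4.] [282. 180.]
bore_mouth 0.59 [ 594. -133.   90.] [295. 180.]
lever_pivot 0.71 [614. -90.  96.] [278. 172.]
lever_pivot 0.31 [ 595. -133.  136.] [297. 179.]
lever_knob 0.94 [639. -18. 132.] [249. 159.]
rod_head 0.65 [577.  72. 157.] [210. 184.]
rod_head 0.58 [ 483. -241.  115.] [340. 226.]
rod_head 0.57 [ 596. -137.  138.] [299. 178.]
union_nut 0.6 [ 477. -164.   -2.] [301. 226.]
union_nut 0.44 [ 709. -159.    1.] [300. 142.]
bolt 0.4 [ 554. -246.   -3.] [330. 198.]
spanner 0.79 [ 708. -157.    3.] [299. 142.]
coupon 0.87 [479. -96.  -2.] [276. 224.]
coupon 0.31 [636. -16. 132.] [248. 160.]
coupling 0.65 [675.  15.  -0.] [237. 153.]
```

```bash
python3 - <<'E'
import cv2,numpy as np
a=cv2.imread("pics/scene0.png")[110:350,170:390];b=cv2.imread("pics/top0.png")[110:260,170:390]
a=cv2.resize(a,None,fx=1.8,fy=1.8,interpolation=3)[:, :];b=cv2.resize(b,None,fx=1.8,fy=1.8,interpolation=3)
p=np.zeros((a.shape[0],796,3),np.uint8);p[:,:a.shape[1]]=a;p[:b.shape[0],400:400+b.shape[1]]=b
cv2.imwrite("pics/z0.png",p)
E
```

```text
(no output)
```

View pics/scene0.png

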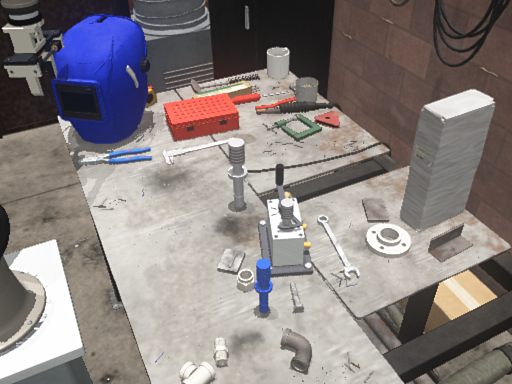

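View pics/top0.png

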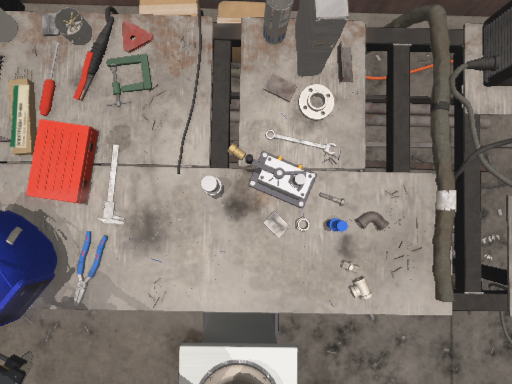

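View pics/z0.png

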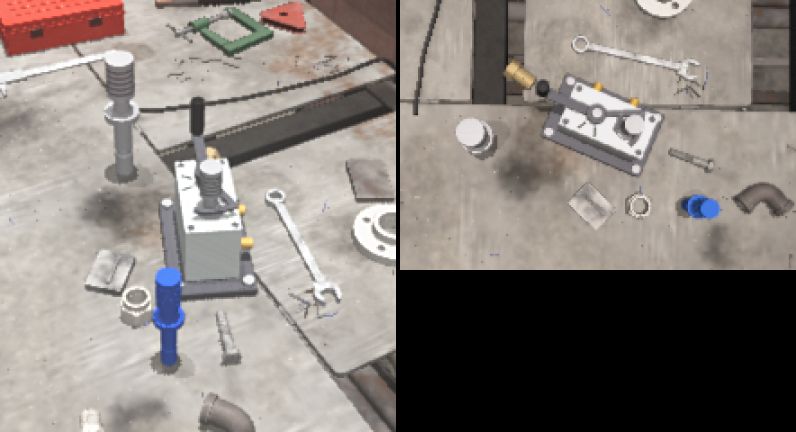

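The scene shows three rod-like parts. Blue is at scene (263,270), the large grey one is free-standing at (237,152), and the small grey one is in the block at (288,209). The part meant is the one at (288,209): it isn't blue, it's the smaller grey one, and it stands on the bore. The lever's black knob is at top (249,159). I'll bring the wrist camera over the block next.

```bash
python3 -m handwheel '{"translation":[[0.22,-0.34,0.05],[0.22,-0.34,0.05],[0.22,-0.34,0.05],[0.22,-0.34,0.05],[0.22,-0.34,0.05],[0.22,-0.34,0.05],[0.22,-0.34,0.05],[0.22,-0.34,0.05]],"twist":[-0.09,-0.09,-0.09,-0.09,-0.09,-0.09,-0.09,-0.09]}' 0
python3 - <<'E'
from h import *
c=capture("wrist");cv2.imwrite("pics/w1.png",c["img"][:,:,::-1]);print(get_obs()["tool_pos"],c["vertical_fov"],np.round(c["world_from_camera"],3))
E
```

```text
time: 2.1
tool_pos: [499.9, 54.7, 310.6]
tcp_rot: [-3.141, -0.004, -0.049]
contact_force: [0.8, 0.3, 0.4]
grip_width: 91.8
[503.7385711   48.56494492 311.04732662] 58.825483973171536 [[ 9.99000e-01  4.80000e-02  9.00000e-03  5.02247e+02]
 [-4.90000e-02  9.61000e-01  2.72000e-01  1.27111e+02]
 [ 4.00000e-03 -2.72000e-01  9.62000e-01  4.46427e+02]
 [ 0.00000e+00  0.00000e+00  0.00000e+00  1.00000e+00]]
```

View pics/w1.png

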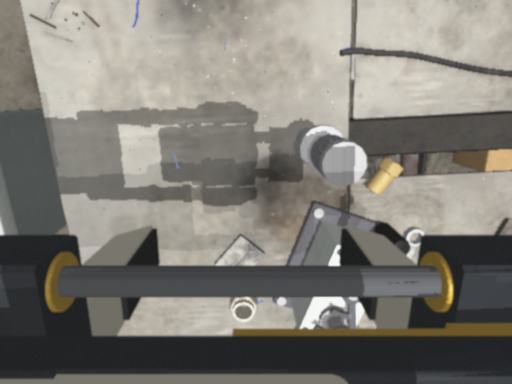

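The wrist picture shows the big grey decoy at (335,155) and the block just under the fingers at about (330,260). I'll move the tool past the block so that it's in view.

```bash
python3 -m handwheel '{"translation":[[0.1,-0.24,0],[0.1,-0.24,0],[0.1,-0.24,0],[0.1,-0.24,0],[0.1,-0.24,0],[0.1,-0.24,0],[0.05,-0.1,0],[0,0,0]],"twist":[-0.05,-0.05,-0.05,-0.05,-0.05,-0.05,0,0]}' 0
python3 - <<'E'
from h import *
c=capture("wrist");cv2.imwrite("pics/w2.png",c["img"][:,:,::-1]);o=get_obs();print(o["tool_pos"],o["tcp_rot"])
for l in ["cylinder","bore_mouth","lever_pivot","lever_knob","rod_head"]:
        for d in spot_point("wrist",l): 
            w=W(c,d["position"]);print(l,round(d["score"],2),np.round(w,1),np.round(pix(c,w)))
import pickle;pickle.dump(c,open("w2.pkl","wb"))
E
```

```text
time: 3.15
tool_pos: [604.0, -191.1, 309.5]
tcp_rot: [3.139, -0.007, -0.547]
contact_force: [-0.2, 0.1, -0.1]
grip_width: 92.0
[ 603.7383181  -190.40616582  309.61679653] [ 3.13882698 -0.00659572 -0.54647089]
cylinder 0.8 [ 600.2 -111.8    1.8] [212.  99.]
bore_mouth 0.78 [ 589.8 -138.    86.8] [209. 128.]
lever_pivot 0.91 [611.1 -92.8  90.3] [202.  78.]
lever_pivot 0.65 [ 552.  -243.8   -5.4] [235. 202.]
lever_pivot 0.26 [ 709.6 -160.8    1.5] [307.  87.]
lever_pivot 0.24 [ 590.8 -134.2   91.2] [208. 125.]
rod_head 0.83 [ 593.4 -138.5  137.7] [207. 132.]
rod_head 0.66 [ 485.  -243.1  113.2] [179. 266.]
```

View pics/w2.png

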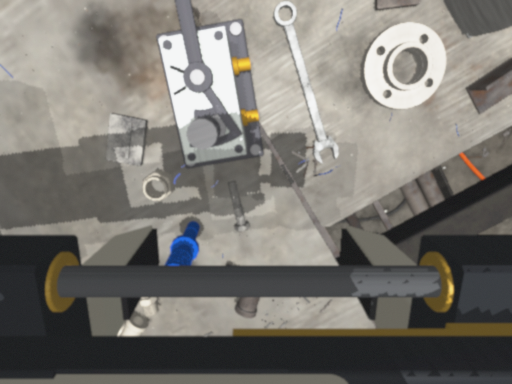

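The picture shows the block with its pivot at (200,77), the steel rod head at (204,130), and the lever arm running up out of frame. I'll fit the block's pose by overlaying its model on the cameras.

```bash
cat > ov.py <<'E'
from h import *
def draw(c,x,y,yaw,lev,box,s,out,dz=0):
    x0,y0,x1,y1=box
    im=cv2.resize(np.ascontiguousarray(c["img"][y0:y1,x0:x1,::-1]),None,fx=s,fy=s,interpolation=3)
    R=np.array([[np.cos(yaw),-np.sin(yaw)],[np.sin(yaw),np.cos(yaw)]])
    def P(a,b,z):
        q=R@[a,b]+[x,y];u,v=pix(c,[q[0],q[1],z]);return (int(round((u-x0+.5)*s)),int(round((v-y0+.5)*s)))
    for w,h,z,col in [(32,62,92,(0,0,255)),(52,82,12,(0,255,0))]:
        cv2.polylines(im,[np.array([P(-w,-h,z),P(w,-h,z),P(w,h,z),P(-w,h,z)])],True,col,1)
    t=np.linspace(0,6.3,40)
    for r,b,z,col in [(13,-28,158,(255,0,255)),(17,-28,100,(255,0,0)),(6,20,92,(0,255,255))]:
        cv2.polylines(im,[np.array([P(r*np.cos(k),b+r*np.sin(k),z) for k in t])],True,col,1)
    k=P(-80*np.sin(lev),20+80*np.cos(lev),107)
    cv2.line(im,P(0,20,107),k,(255,255,0),1)
    for z in (107,157): cv2.polylines(im,[np.array([P(-80*np.sin(lev)+9*np.cos(k),20+80*np.cos(lev)+9*np.sin(k),z) for k in t])],True,(0,165,255),1)
    cv2.imwrite(out,im)
E
python3 - <<'E'
from ov import *
import pickle
c=pickle.load(open("w2.pkl","rb"))
draw(c,601,-111,np.radians(-24.5),0.09,(140,0,280,180),4,"pics/o2.png")
c=capture("top");pickle.dump(c,open("t2.pkl","wb"))
E
```

```text
(no output)
```

View pics/o2.png

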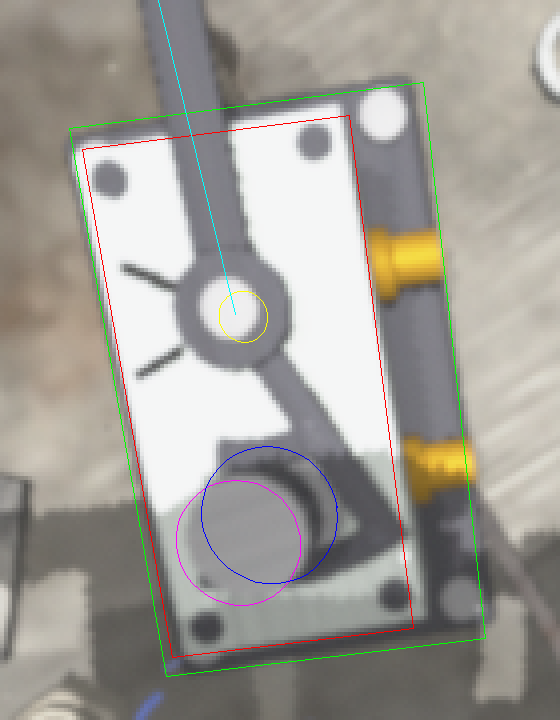

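```bash
python3 - <<'E'
from ov import *
import pickle
c=pickle.load(open("w2.pkl","rb"))
draw(c,601,-110.5,np.radians(-22.3),0.03,(140,0,280,180),3,"pics/o3a.png")
a=cv2.imread("pics/o3a.png")
b=cv2.resize(c["img"][0:180,140:280,::-1],None,fx=3,fy=3,interpolation=2)[:, :376]
cv2.imwrite("pics/o3.png",np.hstack([a,b]))
E
```

```text
(no output)
```

View pics/o3.png

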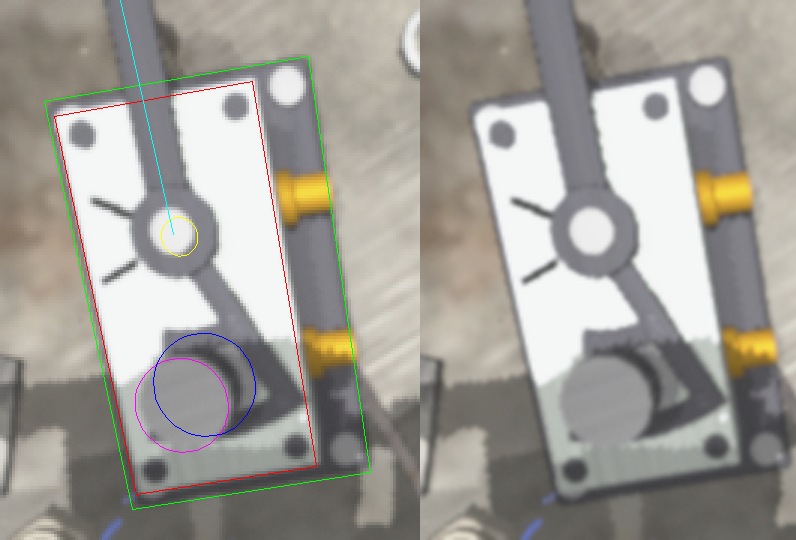

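```bash
python3 - <<'E'
from ov import *
import pickle
c=pickle.load(open("w2.pkl","rb"))
X=(602.6,-108.8,np.radians(-22.3),0.03)
draw(c,*X,(140,0,280,180),3,"pics/o4a.png")
c=pickle.load(open("t2.pkl","rb"))
t0=cv2.imread("pics/top0.png")[:,:,::-1]; c["img"]=t0
draw(c,*X,(235,135,325,215),4,"pics/o4b.png")
a=cv2.imread("pics/o4a.png");b=cv2.imread("pics/o4b.png")
p=np.zeros((540,790,3),np.uint8);p[:,:420]=a;p[:b.shape[0],425:425+b.shape[1]]=b
cv2.imwrite("pics/o4.png",p)
E
```

```text
(no output)
```

View pics/o4.png

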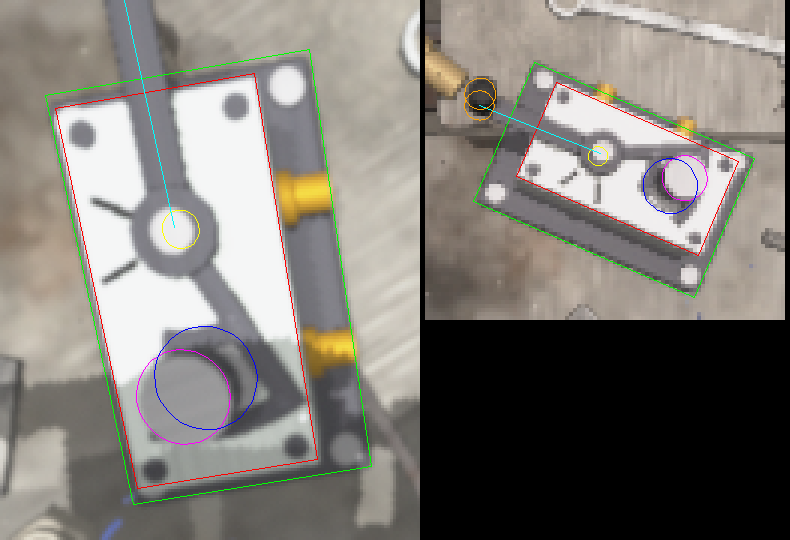

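The overlay agrees with both cameras. The cylinder is at (602.6, -108.8) with yaw -22.3°, the pivot at (610, -90), the bore at (592, -135), and the knob at about (638.6, -15.5) with the lever near 0.02. Next I go above the knob.

```bash
python3 -m handwheel '{"translation":[[0.04,0.2,0],[0.04,0.2,0],[0.04,0.2,0],[0.04,0.2,-0.05],[0.04,0.2,-0.1],[0.033,0.167,-0.1],[0,0,-0.1],[0,0,0]],"twist":[0.03,0.03,0.03,0.027,0,0,0,0]}' 0
python3 - <<'E'
from h import *
c=capture("wrist");cv2.imwrite("pics/w3.png",c["img"][:,:,::-1]);o=get_obs();print(o["tool_pos"],o["tcp_rot"])
c=capture("top");cv2.imwrite("pics/t3.png",c["img"][:,:,::-1])
E
```

```text
time: 4.5
tool_pos: [638.1, -6.3, 259.0]
tcp_rot: [3.139, -0.012, -0.351]
contact_force: [-0.1, 0.9, 0.7]
grip_width: 91.9
[638.46927688  -6.45934076 260.04664539] [ 3.13982692 -0.0136195  -0.35175087]
```

View pics/w3.png

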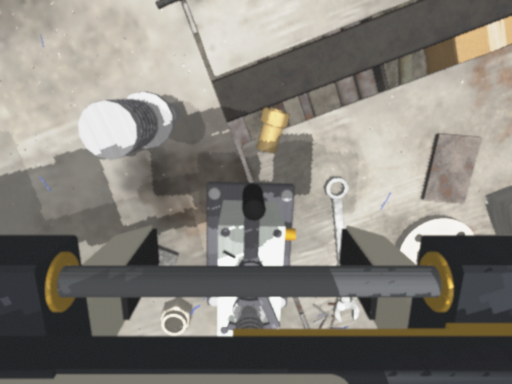

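The knob at (254,203) lies midway between the jaws at column ~253, about 9 mm toward the pivot from the tool. I'll correct for that and go down.

```bash
python3 -m handwheel '{"translation":[[0,-0.03,-0.1],[0,-0.03,-0.15],[0,0,-0.15],[0,0,-0.15],[0,0,-0.1],[0,0,-0.08],[0,0,-0.04],[0,0,0]],"twist":[0,0,0,0,0,0,0,0]}' 0
python3 - <<'E'
from h import *
o=get_obs();print(o["tool_pos"],o["tcp_rot"],o["contact_force"])
c=capture("scene");cv2.imwrite("pics/s4.png",cv2.resize(c["img"][130:290,200:340,::-1],None,fx=4,fy=4)[:600])
E
```

```text
time: 5.6
tool_pos: [639.0, -22.4, 141.3]
tcp_rot: [3.14, -0.02, -0.359]
contact_force: [-0.3, -0.6, -0.0]
grip_width: 91.9
[639.02306636 -22.38421628 141.33925418] [ 3.14003133 -0.02003288 -0.35871322] [-0.27740967 -0.59881502 -0.03330635]
```

View pics/s4.png

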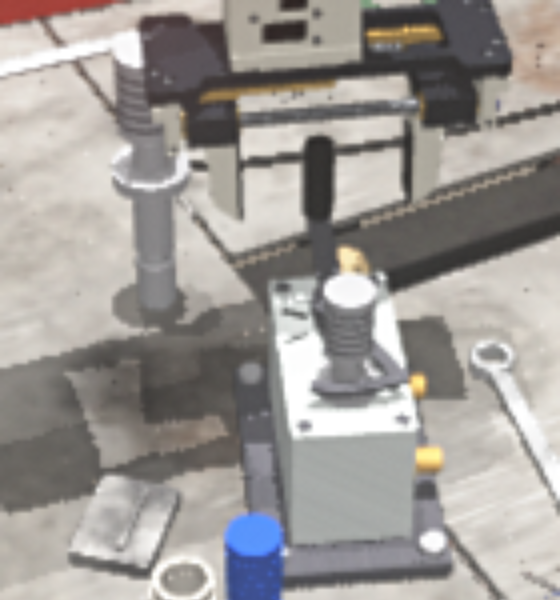

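The knob stands between the open fingers at (318,175) in the crop. I'll nudge 5 mm and close.

```bash
python3 -m handwheel '{"translation":[[0,0.03,0],[0,0,0],[0,0,0],[0,0,0],[0,0,0],[0,0,0],[0,0,0],[0,0,0]],"twist":[0,0,0,0,0,0,0,0]}' 255
python3 - <<'E'
from h import *
o=get_obs();print(o["tool_pos"],o["tcp_rot"],o["contact_force"],o["moment"],o["grip_width"])
E
```

```text
time: 6.65
tool_pos: [639.8, -17.2, 143.6]
tcp_rot: [3.141, -0.023, -0.358]
contact_force: [2.3, -0.2, 3.3]
grip_width: 17.6
[639.79790752 -17.2263462  143.58444858] [ 3.14098452 -0.02302624 -0.35827809] [ 2.27903311 -0.24732896  3.28982514] [-0.00589239  0.54022958  0.02203798] 17.574512394045986
```

The knob is gripped (17.6 mm). I'll swing the first 30° along the arc.

```bash
python3 -m handwheel '{"translation":[[-0.043,0.015,0],[-0.045,0.012,0],[-0.045,0.008,0],[-0.046,0.004,0],[-0.046,0,0],[-0.046,-0.004,0],[0,0,0],[0,0,0]],"twist":[0.028,0.028,0.028,0.028,0.028,0.028,0,0]}' 255
python3 - <<'E'
from h import *
o=get_obs();print(o["tool_pos"],o["tcp_rot"],o["contact_force"],o["moment"],o["grip_width"])
d=o["tool_pos"][:2]-[610.2,-90.3];print(np.hypot(*d),np.degrees(np.arctan2(d[1],d[0]))-67.7)
E
```

```text
time: 7.65
tool_pos: [602.8, -10.3, 143.6]
tcp_rot: [-3.14, -0.032, -0.082]
contact_force: [1.6, 1.2, -0.3]
grip_width: 17.6
[602.84374649 -10.33945486 143.57472507] [-3.13972744 -0.03235534 -0.0823723 ] [ 1.58220333  1.17034679 -0.30055176] [-0.12387134  0.53020914  0.24223824] 17.597924417097673
80.2982144554274 27.556332063272762
```

```bash
python3 -m handwheel '{"translation":[[-0.052,-0.007,0],[-0.052,-0.012,0],[-0.05,-0.017,0],[-0.048,-0.022,0],[-0.046,-0.026,0],[-0.043,-0.03,0],[0,0,0],[0,0,0]],"twist":[0.028,0.028,0.028,0.028,0.028,0.028,0,0]}' 255
python3 - <<'E'
from h import *
o=get_obs();print(o["tool_pos"],o["tcp_rot"],o["contact_force"],o["moment"],o["grip_width"])
d=o["tool_pos"][:2]-[610.2,-90.3];print(np.hypot(*d),np.degrees(np.arctan2(d[1],d[0]))-67.7)
E
```

```text
time: 8.65
tool_pos: [561.8, -23.3, 143.5]
tcp_rot: [-3.134, -0.038, 0.187]
contact_force: [0.6, 2.2, 0.2]
grip_width: 17.6
[561.84112862 -23.30145545 143.52121953] [-3.13411924 -0.03792494  0.18680772] [0.58263046 2.22926606 0.1769995 ] [-0.16695684  0.64550102  0.22181052] 17.640052087367714
82.62799412163258 58.12136981030834
```

```bash
python3 -m handwheel '{"translation":[[0,0,0],[0,0,0],[0,0,0],[0,0,0.1],[0,0,0.2],[0,0,0.3],[0,0,0.3],[0,0,0.1]],"twist":[0,0,0,0,0,0,0,0]}' 0
python3 - <<'E'
from h import *
from scipy.optimize import least_squares
P=np.array([[639.8,-17.2],[602.8,-10.3],[561.8,-23.3]])
print(least_squares(lambda q:np.r_[np.hypot(*(P-q).T)-80,(q-[610.2,-90.3])/3],[610,-90]).x)
o=get_obs();print(o["tool_pos"],o["tcp_rot"],o["contact_force"],o["grip_width"])
E
```

```text
time: 9.65
tool_pos: [561.9, -23.8, 301.7]
tcp_rot: [-3.135, -0.041, 0.183]
contact_force: [0.6, -0.7, -1.4]
grip_width: 90.3
[606.97932801 -89.95816337]
[561.89592772 -23.8167972  301.74728397] [-3.1351759  -0.04073761  0.18316545] [ 0.55223751 -0.71878351 -1.38249393] 90.3381583452147
```

The fingers are released and clear. The tool has picked up a slight tilt (pitch -0.041) that grows a little with each call. I'll turn it half round, which is the same grasp, so further drift cancels it. I'll check the lever on the way.

```bash
python3 -m handwheel '{"translation":[[0.02,-0.03,0],[0.02,-0.03,0],[0.02,-0.03,0],[0.02,-0.03,0],[0.02,-0.03,0],[0.02,-0.03,0],[0.02,-0.03,0],[0.02,-0.03,0]],"twist":[-0.118,-0.118,-0.118,-0.118,-0.118,-0.118,-0.118,-0.118]}' 0
python3 -m handwheel '{"translation":[[0,0,0],[0,0,0],[0,0,0],[0,0,0],[0,0,0],[0,0,0],[0,0,0],[0,0,0]],"twist":[-0.118,-0.118,-0.118,-0.118,-0.118,-0.118,-0.118,-0.118]}' 0
python3 - <<'E'
from ov import *
import pickle
o=get_obs();print(o["tool_pos"],o["tcp_rot"],o["joint_positions"])
c=capture("wrist");cv2.imwrite("pics/w5.png",c["img"][:,:,::-1]);pickle.dump(c,open("w5.pkl","wb"))
for l in ["cylinder","bore_mouth","lever_pivot","lever_knob","rod_head"]:
        for d in spot_point("wrist",l): 
            w=W(c,d["position"]);print(l,round(d["score"],2),np.round(w,1),np.round(pix(c,w)))
c=capture("top");cv2.imwrite("pics/t5.png",c["img"][:,:,::-1])
E
```

```text
time: 10.65
tool_pos: [586.8, -60.9, 315.2]
tcp_rot: [-3.131, -0.055, -1.321]
contact_force: [-0.0, 0.2, 0.6]
grip_width: 92.2
time: 11.65
tool_pos: [586.5, -61.2, 325.5]
tcp_rot: [-3.122, -0.052, -2.822]
contact_force: [0.5, -0.3, 0.1]
grip_width: 91.5
[586.52686509 -61.20707249 325.50181721] [-3.12184083 -0.05165185 -2.82163502] [-0.21205142  0.44636195  1.15578014 -0.04321894  1.57395246  2.6096827 ]
cylinder 0.69 [ 6.017e+02 -1.122e+02  5.000e-01] [237. 116.]
bore_mouth 0.79 [ 588.9 -136.8   91.6] [257. 100.]
lever_pivot 0.74 [610.7 -93.3  90. ] [225. 133.]
lever_knob 0.88 [563.7 -24.8 132.2] [248. 216.]
rod_head 0.93 [ 486.1 -241.5  111. ] [393.  29.]
rod_head 0.79 [ 595.9 -136.9  137.1] [253.  98.]
rod_head 0.64 [575.6  71.2 153.2] [209. 304.]
```

View pics/w5.png

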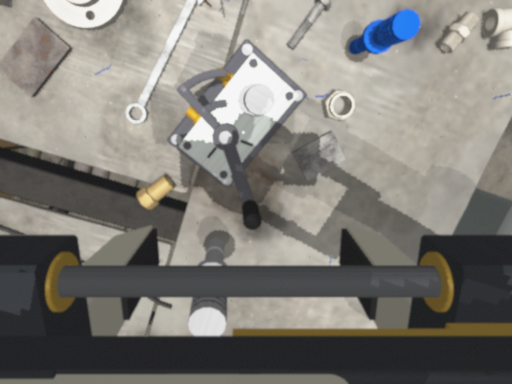

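The lever arm now points from the pivot (226,137) to the knob (251,213) and covers the middle index line. I'll overlay the model at 1.047.

```bash
python3 - <<'E'
from ov import *
import pickle
c=pickle.load(open("w5.pkl","rb"))
draw(c,602.6,-108.8,np.radians(-22.3),1.047,(155,30,320,235),3,"pics/o5.png")
E
```

```text
(no output)
```

View pics/o5.png

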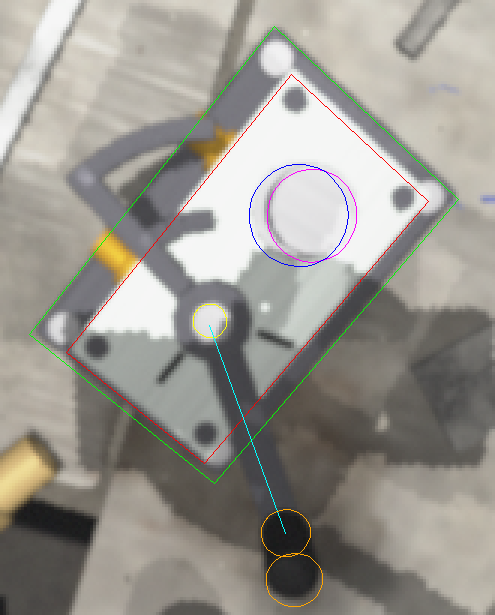

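The lever reads about 58-60°. The 0° and 110° lines are visible and the middle one is hidden under the arm. The keeper has swung clear of the rod. The steel head sits on its model circle at crop (310,213), so I'll go above it.

```bash
python3 -m handwheel '{"translation":[[0.01,-0.1,0],[0.01,-0.1,0],[0.01,-0.1,0],[0.01,-0.1,-0.1],[0,-0.06,-0.2],[0,0,-0.2],[0,0,-0.2],[0,0,-0.05]],"twist":[0,0,0,0,0,0,0,0]}' 0
python3 - <<'E'
from ov import *
o=get_obs();print(o["tool_pos"],o["tcp_rot"],o["joint_positions"])
c=capture("wrist");cv2.imwrite("pics/w6.png",c["img"][:,:,::-1])
R=c["world_from_camera"];print(np.round(R,2))
print(pix(c,[592.3,-135,158]))
o=get_obs();print(o["tool_pos"],o["tcp_rot"])
E
```

```text
time: 13.0
tool_pos: [591.4, -139.4, 204.7]
tcp_rot: [-3.123, -0.055, -2.814]
contact_force: [-0.6, 0.1, 0.6]
grip_width: 92.0
[ 591.3575599  -139.42306337  204.67962671] [-3.12317233 -0.05477031 -2.81380627] [-0.333993    0.54863823  1.31625797 -0.04988693  1.3089107   2.49300337]
[[-9.5000e-01  3.0000e-01  1.3000e-01  6.2060e+02]
 [-3.2000e-01 -9.2000e-01 -2.2000e-01 -2.0494e+02]
 [ 5.0000e-02 -2.5000e-01  9.7000e-01  3.4160e+02]
 [ 0.0000e+00  0.0000e+00  0.0000e+00  1.0000e+00]]
(np.float64(238.75247662760793), np.float64(235.98736794610355))
[ 591.55399532 -139.42044624  204.80205761] [-3.12285242 -0.05444567 -2.81375419]
```

View pics/w6.png

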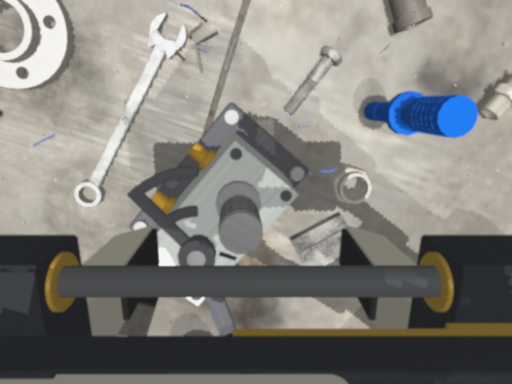

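The head at (241,233) is within 3 px of the prediction (239,236). I'll run an idle call to see how the tilt drifts before gripping.

```bash
python3 -m handwheel '{"translation":[[0,0,0],[0,0,0],[0,0,0],[0,0,0],[0,0,0],[0,0,0],[0,0,0],[0,0,0]],"twist":[0,0,0,0,0,0,0,0]}' 0
cat > st.py <<'E'
from h import *
from scipy.spatial.transform import Rotation as Ro
o=get_obs();r=o["tcp_rot"];R=Ro.from_euler("xyz",r).as_matrix()
print("t",round(float(o["time"]),2),"pos",np.round(o["tool_pos"],1),"rot",np.round(r,3),"F",np.round(o["contact_force"],1),"M",np.round(o["moment"],2),"w",round(float(o["grip_width"]),1))
print("tool z",np.round(R[:,2],3),"tool x",np.round(R[:,0],3),"q",np.round(o["joint_positions"],3))
E
python3 st.py
```

```text
time: 14.05
tool_pos: [593.3, -140.1, 208.7]
tcp_rot: [-3.119, -0.049, -2.814]
contact_force: [0.1, -0.4, -0.3]
grip_width: 91.9
t 14.05 pos [ 593.3 -140.1  208.7] rot [-3.119 -0.049 -2.814] F [ 0.1 -0.4 -0.3] M [0.1  0.15 0.03] w 91.9
tool z [-0.039 -0.038 -0.999] tool x [-0.946 -0.322  0.049] q [-0.334  0.545  1.311 -0.05   1.31   2.492]
```

While idle, the arm drifts up and outward, and the tilt shrinks at this yaw. There's plenty of time, so I'll turn another 20°, which helps both tilt components. Then I'll idle at height with small position corrections until the tool is upright.

```bash
python3 -m handwheel '{"translation":[[-0.002,0.004,-0.004],[-0.002,0.004,-0.004],[-0.002,0.004,-0.004],[-0.002,0.004,-0.004],[-0.002,0.004,-0.004],[-0.002,0.004,-0.004],[-0.002,0.004,-0.004],[-0.002,0.004,-0.004]],"twist":[-0.074,-0.074,-0.074,0,0,0,0,0]}' 0
python3 st.py
python3 -m handwheel '{"translation":[[-0.002,0.001,-0.004],[-0.002,0.001,-0.004],[-0.002,0.001,-0.004],[-0.002,0.001,-0.004],[-0.002,0.001,-0.004],[-0.002,0.001,-0.004],[-0.002,0.001,-0.004],[-0.002,0.001,-0.004]],"twist":[0,0,0,0,0,0,0,0]}' 0
python3 st.py
```

```text
time: 15.05
tool_pos: [590.7, -135.0, 203.5]
tcp_rot: [-3.119, -0.049, 3.116]
contact_force: [0.4, 0.0, -0.8]
grip_width: 91.6
t 15.05 pos [ 590.7 -135.   203.5] rot [-3.119 -0.049  3.116] F [ 0.4  0.  -0.8] M [0.15 0.06 0.01] w 91.6
tool z [-0.05  -0.022 -0.999] tool x [-0.998  0.025  0.049] q [-0.333  0.55   1.317 -0.038  1.315  2.844]
time: 16.05
tool_pos: [588.1, -133.7, 198.4]
tcp_rot: [-3.119, -0.049, 3.117]
contact_force: [-0.1, -0.6, -0.7]
grip_width: 91.5
t 16.05 pos [ 588.1 -133.7  198.4] rot [-3.119 -0.049  3.117] F [-0.1 -0.6 -0.7] M [0.11 0.09 0.02] w 91.5
tool z [-0.05  -0.022 -0.999] tool x [-0.998  0.025  0.049] q [-0.332  0.549  1.333 -0.038  1.3    2.844]
```

```bash
python3 -m handwheel '{"translation":[[0,0,0],[0,0,0],[0,0,0],[0,0,0],[0,0,0],[0,0,0],[0,0,0],[0,0,0]],"twist":[0,0,0,0,0,0,0,0]}' 0
python3 st.py
```

```text
time: 17.05
tool_pos: [588.1, -133.7, 198.4]
tcp_rot: [-3.119, -0.049, 3.117]
contact_force: [-0.1, 0.1, -0.3]
grip_width: 91.7
t 17.05 pos [ 588.1 -133.7  198.4] rot [-3.119 -0.049  3.117] F [-0.1  0.1 -0.3] M [ 0.04  0.14 -0.04] w 91.7
tool z [-0.05  -0.022 -0.999] tool x [-0.998  0.025  0.049] q [-0.332  0.549  1.333 -0.038  1.3    2.844]
```

There is no drift at rest, so the tilt only builds up in fast motion. I'll test quick up-and-down strokes in free air to see whether they reduce it.

```bash
python3 -m handwheel '{"translation":[[0,0,0.4],[0,0,0.4],[0,0,0],[0,0,0],[0,0,0],[0,0,0],[0,0,0],[0,0,0]],"twist":[0,0,0,0,0,0,0,0]}' 0
python3 st.py
python3 -m handwheel '{"translation":[[0,0,-0.4],[0,0,-0.2],[0,0,0],[0,0,0],[0,0,0],[0,0,0],[0,0,0],[0,0,0]],"twist":[0,0,0,0,0,0,0,0]}' 0
python3 st.py
```

```text
time: 18.05
tool_pos: [586.1, -133.1, 316.7]
tcp_rot: [-3.122, -0.058, 3.117]
contact_force: [-0.2, -0.0, 0.3]
grip_width: 91.8
t 18.05 pos [ 586.1 -133.1  316.7] rot [-3.122 -0.058  3.117] F [-0.2 -0.   0.3] M [ 0.09  0.06 -0.02] w 91.8
tool z [-0.059 -0.019 -0.998] tool x [-0.998  0.025  0.058] q [-0.333  0.481  1.124 -0.037  1.586  2.834]
time: 19.05
tool_pos: [588.2, -133.8, 230.0]
tcp_rot: [-3.118, -0.049, 3.117]
contact_force: [-0.3, 0.3, -0.5]
grip_width: 91.7
t 19.05 pos [ 588.2 -133.8  230. ] rot [-3.118 -0.049  3.117] F [-0.3  0.3 -0.5] M [0.08 0.08 0.04] w 91.7
tool z [-0.049 -0.022 -0.999] tool x [-0.999  0.025  0.049] q [-0.333  0.525  1.286 -0.038  1.371  2.842]
```

```bash
python3 -m handwheel '{"translation":[[0,0,0.1],[0,0,0.1],[0,0,0.1],[0,0,0.1],[0,0,0.1],[0,0,0.1],[0,0,0.1],[0,0,0.1]],"twist":[0,0,0,0,0,0,0,0]}' 0
python3 st.py
python3 -m handwheel '{"translation":[[0,0,-0.4],[0,0,-0.4],[0,0,-0.15],[0,0,0],[0,0,0],[0,0,0],[0,0,0],[0,0,0]],"twist":[0,0,0,0,0,0,0,0]}' 0
python3 st.py
```

```text
time: 20.05
tool_pos: [588.2, -133.8, 362.2]
tcp_rot: [-3.116, -0.042, 3.117]
contact_force: [0.3, 0.4, 0.1]
grip_width: 91.8
t 20.05 pos [ 588.2 -133.8  362.2] rot [-3.116 -0.042  3.117] F [0.3 0.4 0.1] M [0.06 0.09 0.02] w 91.8
tool z [-0.043 -0.024 -0.999] tool x [-0.999  0.025  0.042] q [-0.332  0.466  1.028 -0.037  1.68   2.83 ]
time: 21.05
tool_pos: [592.0, -135.1, 229.8]
tcp_rot: [-3.11, -0.022, 3.117]
contact_force: [0.4, 0.6, -0.3]
grip_width: 91.7
t 21.05 pos [ 592.  -135.1  229.8] rot [-3.11  -0.022  3.117] F [ 0.4  0.6 -0.3] M [0.12 0.11 0.09] w 91.7
tool z [-0.022 -0.031 -0.999] tool x [-0.999  0.025  0.022] q [-0.332  0.516  1.3   -0.038  1.336  2.843]
```

The ratchet of slow up and fast down works: the jaw-plane tilt fell from 0.049 to 0.022. One more cycle.

```bash
python3 -m handwheel '{"translation":[[0,0,0.1],[0,0,0.1],[0,0,0.1],[0,0,0.1],[0,0,0.1],[0,0,0.1],[0,0,0.1],[0,0,0.1]],"twist":[0,0,0,0,0,0,0,0]}' 0
python3 st.py
python3 -m handwheel '{"translation":[[0,0,-0.4],[0,0,-0.4],[0,0,-0.2],[0,0,0],[0,0,0],[0,0,0],[0,0,0],[0,0,0]],"twist":[0,0,0,0,0,0,0,0]}' 0
python3 st.py
```

```text
time: 22.05
tool_pos: [592.0, -135.1, 362.4]
tcp_rot: [-3.108, -0.015, 3.117]
contact_force: [-0.5, -0.2, -0.2]
grip_width: 91.7
t 22.05 pos [ 592.  -135.1  362.4] rot [-3.108 -0.015  3.117] F [-0.5 -0.2 -0.2] M [ 0.08  0.13 -0.02] w 91.7
tool z [-0.016 -0.034 -0.999] tool x [-1.     0.025  0.015] q [-0.332  0.456  1.043 -0.037  1.647  2.831]
time: 23.05
tool_pos: [596.2, -136.5, 223.5]
tcp_rot: [-3.1, 0.007, 3.117]
contact_force: [-0.1, -0.2, -0.0]
grip_width: 91.6
t 23.05 pos [ 596.2 -136.5  223.5] rot [-3.1    0.007  3.117] F [-0.1 -0.2 -0. ] M [0.07 0.11 0.04] w 91.6
tool z [ 0.006 -0.041 -0.999] tool x [-1.     0.025 -0.007] q [-0.332  0.513  1.324 -0.039  1.286  2.845]
```

The jaw-plane tilt is now 0.007 and the jaws lie along world x. I'll go down slowly over the head.

```bash
python3 -m handwheel '{"translation":[[-0.003,0,-0.06],[-0.003,0,-0.06],[-0.003,0,-0.06],[-0.003,0,-0.06],[-0.003,0,-0.06],[-0.003,0,-0.06],[-0.003,0,-0.06],[0,0,0]],"twist":[0,0,0,0,0,0,0,0]}' 0
python3 st.py
python3 - <<'E'
from ov import *
for n,b in [("scene",(200,130,340,290)),("top",(235,110,345,230)),]:
    c=capture(n);print(n,pix(c,[592.3,-135,158]),b)
    x0,y0,x1,y1=b
    cv2.imwrite(f"pics/{n}7.png",cv2.resize(c["img"][y0:y1,x0:x1,::-1],None,fx=3.7,fy=3.7,interpolation=2))
E
```

```text
time: 24.05
tool_pos: [592.1, -136.3, 154.9]
tcp_rot: [-3.101, 0.005, 3.117]
contact_force: [0.2, -0.2, -0.2]
grip_width: 91.9
t 24.05 pos [ 592.1 -136.3  154.9] rot [-3.101  0.005  3.117] F [ 0.2 -0.2 -0.2] M [0.11 0.14 0.03] w 91.9
tool z [ 0.004 -0.04  -0.999] tool x [-1.     0.025 -0.005] q [-0.334  0.568  1.428 -0.041  1.129  2.85 ]
scene (np.float64(285.86877771231025), np.float64(202.27143050707218)) (200, 130, 340, 290)
top (np.float64(299.4502472854588), np.float64(178.77434626002713)) (235, 110, 345, 230)
```

View pics/scene7.png

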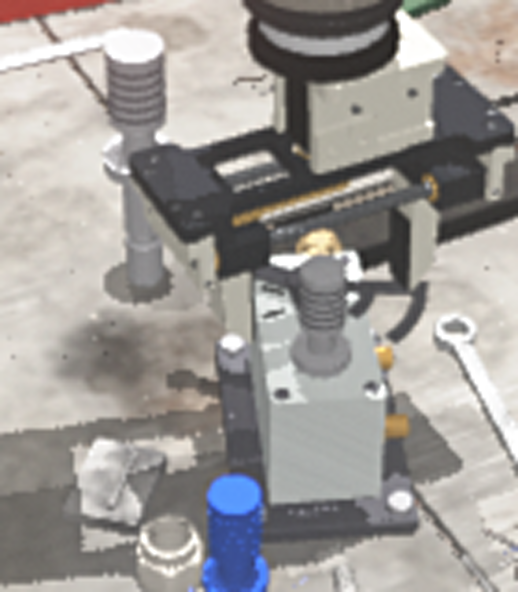

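The head at crop (322,285) sits between the jaws. I'll close to about 30 mm first, to feel for centring.

```bash
python3 -m handwheel '{"translation":[[0,0,0],[0,0,0],[0,0,0],[0,0,0],[0,0,0],[0,0,0],[0,0,0],[0,0,0]],"twist":[0,0,0,0,0,0,0,0]}' 172
python3 st.py
```

```text
time: 25.15
tool_pos: [593.2, -136.7, 157.2]
tcp_rot: [-3.1, 0.009, 3.117]
contact_force: [-0.5, -0.0, 0.6]
grip_width: 29.9
t 25.15 pos [ 593.2 -136.7  157.2] rot [-3.1    0.009  3.117] F [-0.5 -0.   0.6] M [0.09 0.1  0.04] w 29.9
tool z [ 0.008 -0.042 -0.999] tool x [-1.     0.025 -0.009] q [-0.334  0.566  1.425 -0.041  1.13   2.85 ]
```

```bash
python3 -m handwheel '{"translation":[[0,0,0],[0,0,0],[0,0,0],[0,0,0],[0,0,0],[0,0,0],[0,0,0],[0,0,0]],"twist":[0,0,0,0,0,0,0,0]}' 179
python3 st.py
```

```text
time: 26.15
tool_pos: [593.0, -136.6, 157.2]
tcp_rot: [-3.1, 0.008, 3.117]
contact_force: [-0.4, 0.4, 0.4]
grip_width: 27.7
t 26.15 pos [ 593.  -136.6  157.2] rot [-3.1    0.008  3.117] F [-0.4  0.4  0.4] M [0.11 0.15 0.02] w 27.7
tool z [ 0.007 -0.042 -0.999] tool x [-1.     0.025 -0.008] q [-0.334  0.566  1.425 -0.041  1.13   2.85 ]
```

```bash
python3 -m handwheel '{"translation":[[0,0,0],[0,0,0],[0,0,0],[0,0,0],[0,0,0],[0,0,0],[0,0,0],[0,0,0]],"twist":[0,0,0,0,0,0,0,0]}' 255
python3 st.py
```

```text
time: 27.15
tool_pos: [592.7, -136.6, 157.1]
tcp_rot: [-3.1, 0.007, 3.117]
contact_force: [-0.9, 0.4, 0.7]
grip_width: 25.5
t 27.15 pos [ 592.7 -136.6  157.1] rot [-3.1    0.007  3.117] F [-0.9  0.4  0.7] M [ 0.15  0.33 -0.03] w 25.5
tool z [ 0.006 -0.042 -0.999] tool x [-1.     0.025 -0.007] q [-0.334  0.566  1.426 -0.041  1.131  2.85 ]
```

The head is gripped (25.5 mm) with almost no side force. I'll raise the first half slowly.

```bash
python3 -m handwheel '{"translation":[[0,0,0.02],[0,0,0.02],[0,0,0.02],[0,0,0.02],[0,0,0.02],[0,0,0.02],[0,0,0.02],[0,0,0.02]],"twist":[0,0,0,0,0,0,0,0]}' 255
python3 st.py
```

```text
time: 28.15
tool_pos: [592.3, -136.3, 180.6]
tcp_rot: [-3.101, 0.005, 3.117]
contact_force: [-0.1, 1.2, -5.9]
grip_width: 25.1
t 28.15 pos [ 592.3 -136.3  180.6] rot [-3.101  0.005  3.117] F [-0.1  1.2 -5.9] M [ 0.07 -0.02  0.  ] w 25.1
tool z [ 0.004 -0.04  -0.999] tool x [-1.     0.025 -0.005] q [-0.334  0.543  1.395 -0.04   1.186  2.847]
```

The force shows the rod's weight and little side load. I'll do the second half.

```bash
python3 -m handwheel '{"translation":[[0,0,0.02],[0,0,0.02],[0,0,0.02],[0,0,0.02],[0,0,0.02],[0,0,0.02],[0,0,0.02],[0,0,0.02]],"twist":[0,0,0,0,0,0,0,0]}' 255
python3 st.py
python3 -m handwheel '{"translation":[[0,0,0],[0,0,0],[0,0,0],[0,0,0],[0,0,0],[0,0,0],[0,0,0],[0,0,0]],"twist":[0,0,0,0,0,0,0,0]}' 255
python3 st.py
python3 - <<'E'
from ov import *
for n,b in [("scene",(230,130,330,270)),("wrist",(0,0,512,384))]:
    c=capture(n);x0,y0,x1,y1=b
    for l in ["rod_head","rod_groove","lever_knob","bore_mouth","coupon","union_nut","bolt","spanner","coupling"]:
      for d in spot_point(n,l)[:2]:
        w=W(c,d["position"]);print(n,l,round(d["score"],2),np.round(w,1),np.round(pix(c,w)))
    s=4 if n=="scene" else 1.5
    cv2.imwrite(f"pics/{n}8.png",cv2.resize(c["img"][y0:y1,x0:x1,::-1],None,fx=s,fy=s,interpolation=2))
E
```

```text
time: 29.15
tool_pos: [592.3, -136.3, 206.3]
tcp_rot: [-3.101, 0.005, 3.117]
contact_force: [-0.1, -0.4, -4.6]
grip_width: 25.1
t 29.15 pos [ 592.3 -136.3  206.3] rot [-3.101  0.005  3.117] F [-0.1 -0.4 -4.6] M [ 0.05 -0.09 -0.01] w 25.1
tool z [ 0.004 -0.04  -0.999] tool x [-1.     0.025 -0.005] q [-0.334  0.52   1.36  -0.039  1.244  2.845]
time: 30.15
tool_pos: [592.4, -136.3, 206.6]
tcp_rot: [-3.101, 0.006, 3.117]
contact_force: [0.4, 0.0, -4.4]
grip_width: 25.4
t 30.15 pos [ 592.4 -136.3  206.6] rot [-3.101  0.006  3.117] F [ 0.4  0.  -4.4] M [ 0.07 -0.04  0.  ] w 25.4
tool z [ 0.005 -0.041 -0.999] tool x [-1.     0.025 -0.006] q [-0.334  0.52   1.36  -0.039  1.244  2.845]
scene rod_head 0.78 [ 597.2 -134.7  188.2] [288. 190.]
scene rod_head 0.65 [579.3  71.4 155.7] [237. 153.]
scene rod_groove 0.89 [ 488.1 -240.4   32.7] [264. 299.]
scene rod_groove 0.77 [580.7  70.9  42.5] [239. 191.]
scene lever_knob 0.82 [568.7 -28.2 134.8] [252. 185.]
scene bore_mouth 0.71 [ 591.5 -134.9   94.6] [285. 226.]
scene coupon 0.71 [479.7 -93.3   3.9] [229. 261.]
scene union_nut 0.63 [ 482.4 -166.5   -3.8] [245. 286.]
scene bolt 0.72 [ 560.8 -241.6   -1.3] [296. 297.]
scene spanner 0.55 [ 7.094e+02 -1.606e+02  6.000e-01] [336. 247.]
wrist rod_head 0.68 [ 594.1 -138.7  184.2] [244. 244.]
wrist rod_head 0.6 [ 486.5 -242.2  113. ] [411.  45.]
wrist rod_groove 0.97 [ 592.7 -136.   102.8] [248. 205.]
wrist rod_groove 0.56 [ 484.5 -242.    27.4] [369.  63.]
wrist lever_knob 0.72 [ 551.7 -241.8   -7.4] [288.  69.]
wrist bore_mouth 0.86 [ 593.3 -135.4   90.2] [248. 201.]
wrist bore_mouth 0.62 [ 481.  -101.2   -1.9] [355. 207.]
wrist coupon 0.92 [ 475.6 -100.3    0.9] [361. 209.]
wrist bolt 0.69 [ 552.6 -239.9  -10.5] [287.  72.]
wrist spanner 0.63 [ 7.108e+02 -1.589e+02 -6.000e-01] [133. 158.]
```

View pics/scene8.png

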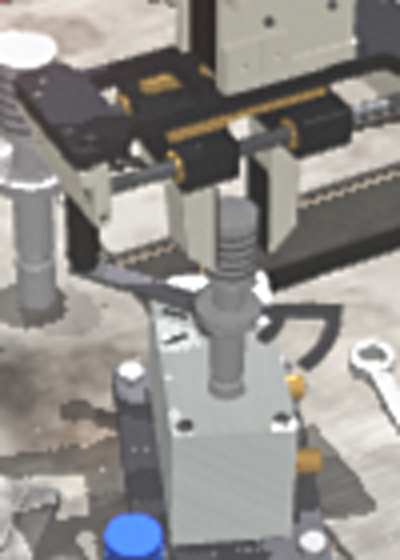

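View pics/wrist8.png

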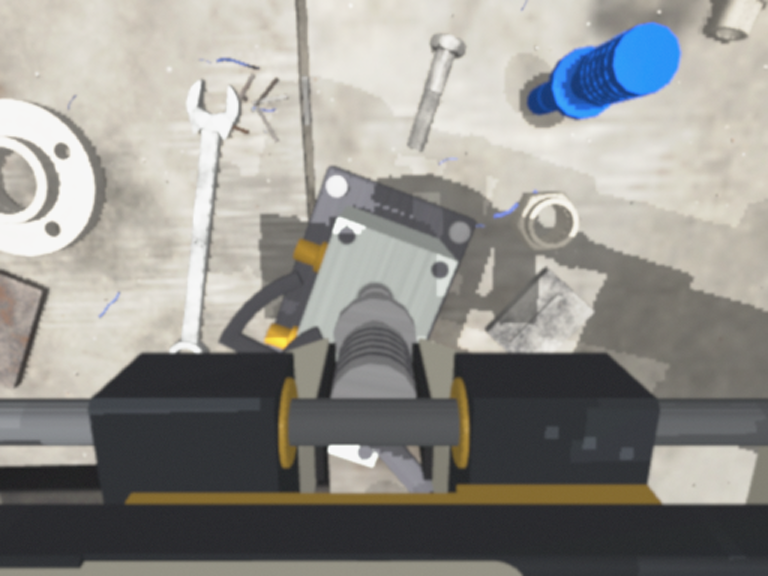

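The scene crop shows the groove as a ring at (227,380), just above the block's top, with the shank still in the bore and the keeper well clear. The wrist view puts the groove at (592.7, -136.0, 102.8), so about 8-11 mm above the top and on the bore axis. The bystanders haven't moved. The arm is at rest, so I'm handing in.

```bash
python3 - <<'E'
from plant import *
print(get_obs()["time"],get_obs()["grip_width"]);print(close_job())
E
```

```text
31.15 25.222236104702116
the job is handed in; nothing more can be done
None
```

The lever is at the middle mark and the rod is held up with its groove just out of the block. I handed the job in at 31 s of the 54 s allowed; no verdict is reported.

- **Lever:** I gripped the knob and swung it along its arc to about 58°. The gripper's path and the first wrist picture put it at 57–60°. The last scene picture's knob position worked out lower, near 56°, still inside the ±8° band. The fingers did not touch the lever again after I let go.
- **Tool tilt:** The fast moves had tilted the tool by about 0.05 rad in the plane of the jaws. I worked that down to under 0.01 rad before gripping. About 0.04 rad remains around the jaw axis, which the flat pads should not pass on to the rod.
- **Rod:** I gripped the small steel head at about 25.4 mm and drew it up 49.5 mm in slow steps. Side force at the wrist stayed around 1 N, and about 4.4 N of downward load shows the rod's weight.
- **Groove:** The lift height puts it about 9.5 mm above the block's top. The wrist camera's network gave about 11 mm and the head-height readings gave 6–10 mm, all inside the 0–15 mm band. It lies within about 1–2 mm of the bore axis.
- **Bystanders:** The coupon, union nut, bolt and spanner were found within 5–10 mm of their first readings, about what the detector's error explains. The coupling was not detected in the last pictures, but nothing went near it.

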